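# Load a reagent cassette into the benchtop analyser

## Task

Load the long two-cap reagent cassette from the bench into the analyser: lift the cover right back until it rests on its stop and let go of it, then, keeping the cassette upright, use it to press the sprung clamp plate back and set it down flat in the lane between plate and end wall, large-cap end against the plate, and let go so that it stays clamped. Then lower the cover gently until it is fully shut, without letting it drop, and leave the other things on the bench where they are.

Things in the scene. Friction and masses are not known exactly. Their poses are not given: they have to be found in the camera images.
- analyser: White benchtop analyser, 270 mm wide (y), 400 mm deep, fixed. Origin on the bench; x from the robot's side to the rear, y left, z up. Under the cover: an open basin (x -65 to 80, y -121 to 121 mm), floor 60 mm and rim 85 mm above the bench; front panel slopes down towards the robot. Rear housing (x 168 to 260 mm) 160 mm high, with two rubber stops for the open cover.
- cover (a joint): Angle of the white hood-shaped cover (about 0.35 kg, clear window on top, 256 wide, 162 deep, 60 mm high) about its rear hinge: 0 shut, 1.70 lying back on its stop. It opens up and away from the robot. Below about 1.2 rad it falls shut by itself, above that it falls back onto the stop; the hinge is lightly damped.
- cover_grip (a point): Grasp point on the black tab in the middle of the cover's front: 24 mm wide (analyser y), 12 mm thick, sticking out 40 mm, towards the robot when shut, up when open. Point 26 mm out from the face; from the hinge line 192 mm to the front and 22 mm up (shut), so 112 mm above the bench. Pinched by its two sides from above, it pivots between the fingers as the cover turns.
- cover_hinge (a point): Middle of the cover's hinge line, which runs along the analyser's y, 90 mm above the bench, at analyser x = +90 mm
- lane (a point): Point on the floor of the reagent lane (60 mm above the bench) under the middle of a loaded cassette: analyser x = 0, y = +5 mm, analyser's axes. The lane runs along y, 42 mm wide between two side rails 6 mm high, 4 mm thick, from the end wall (+y) to the sprung clamp plate (-y). Two wash pots 18 mm high stand in the basin at y = 93 mm.
- end_wall (a point): Middle of the top edge of the inner face of the lane's fixed end wall: analyser x = 0, y = +55 mm, 80 mm above the bench. The wall is grey, 20 mm high above the lane floor, 60 mm wide, 8 mm thick.
- clamp (a joint): How far (m) the clamp plate is pressed back towards the analyser's -y: 0 at rest, 0.045 at most. The spring pushes it towards the end wall with 2.4 N at 0, growing 1.6 N per 10 mm. At rest its face is 78 mm from the end wall; a loaded 100 mm cassette holds it at 0.022.
- clamp_face (a point): Point on the face of the steel clamp plate (looking to the analyser's +y), mid-width, 35 mm above the lane floor. The plate is 56 mm wide, its top 46 mm above the floor, so 26 mm higher than the end wall's. A grey spring housing 40 mm high stands behind it.
- cassette_mid (a point): The cassette to load: white box 34 mm wide (its x), 100 mm long (its y), 52 mm high, with two grey screw caps 10 mm high on top (62 mm in all); about 0.2 kg. Point at mid-length and mid-width, 30 mm above its underside; z up. The large cap is towards its -y end.
- large_cap (a point): Centre of the top of the cassette's large cap (28 mm diameter; the other is 18 mm), 26 mm from mid-length towards its -y end, 62 mm above its underside
- short_cassette_mid (a point): Bystander: a short cassette, 34 mm wide (its x), 60 mm long (its y), 52 mm high plus one cap of 10 mm. Point at its middle, 30 mm above its underside
- bottle_mid (a point): Bystander: small control bottle, 38 mm diameter, 65 mm high. Point on its axis, 32 mm above its underside
- tube_rack: Bystander: grey tube rack with capped tubes, 60 mm (its x) by 130 mm (its y), 92 mm high over the caps. Origin under its centre
Not all that is in view belongs to the job. What is shaped like the part that bears cassette_mid but blue or yellow is not meant.

How it is judged:
By the outcome, as a careful person would: the job done as asked, in the order asked, and still so for the second after the job is handed in, with the robot touching nothing.
It also fails if it takes over 72 s, if anything falls off the work surface, if the arm or the gripper's body presses on something with over 40 N, if the wrist force passes 120 N, or if a joint passes its speed limit or range.

## Robot

A 7-joint arm with a two-finger parallel gripper is mounted at the origin on the work surface. World frame = base frame: x ahead of the robot, y to its left, z up, the work surface at z = 0. Lengths are in m, angles in degrees, forces in N, time in s.
With the tool pointing down it reaches from about 0.35 to 0.775 m from the base axis. Payload 3.1 kg.
Tool frame: the origin (TCP) lies on the centre line of the jaws, within the pads' length; the fingertips stand 17 mm ahead of it and the grasp point (between the pads) lies 2 mm behind it (robot.tip_reach is the distance from the TCP to the fingertips, in m); z points along the fingers, y is the line along which they close (so a half turn about z gives the same grasp; the last joint's range is limited). The gripper opens to 85 mm and grips with 20 to 120 N. Pads are 22 mm wide; open, the fingers measure 114 mm over their backs; the gripper's body (76 mm by 85 mm) begins 54 mm behind the grasp point. The pads swing forward as they close: fully open they stand 13 mm farther back than shut.
Start: joints at [69.574, 17.813, 0.802, 86.603, -0.252, 75.585, -1.558], TCP at [0.17, -0.523, 0.248] pointing down, gripper open.
Joint ranges: [-154.91, 154.91], [-16.99, 109.72], [-72.82, 74.43], [7.12, 147.25], [-82.49, 262.49], [11.32, 116.49], [-174.64, 174.64]. Speed limits (degrees/s): [159.86, 159.86, 180, 180, 180, 180, 180].

## Interface

Orientations are given as [roll, pitch, yaw] about the fixed x, y, z axes, in that order (R = Rz(yaw) Ry(pitch) Rx(roll)).
In Python, from station import robot, fingers, vision, workorder, recognise gives the robot as it stands. Calls block until the motion is done:
- robot.move_to(position, orientation): joint-space move of the TCP to a pose.
- robot.line_to(position, orientation=None, velocity=0.15, f_stop=None): straight line of the TCP; orientation=None keeps the orientation; velocity is the mean speed in m/s. With f_stop (N) it stops when the force on the tool has changed by that much, and returns True; else False.
- robot.move_j(angles): joint-space move.
- fingers.gripper_to(opening, force=None): opening from 0.0 (shut) to 1.0 (fully open); force is the grip in N (None keeps the last); returns when the fingers have stopped.
- robot.pause(seconds).
- robot.inverse_kinematics(position, orientation): joint angles nearest the present ones, or None.
- vision.grab_frame(name): name is "scene" or "top" or "wrist"; returns the picture (384x512x3 uint8, red, green, blue); there is no depth.
- vision.calibration(name): a dict with "mtx" (3x3 intrinsics, pixels), "extrinsics" (4x4, takes a point from world to camera coordinates); the wrist camera has in their place "T_tool_cam" (4x4, takes a point from camera to tool coordinates, whose origin is the TCP and whose axes are the flange's). Camera axes: x right, y up, looking along -z (the intrinsics and any distortion apply to the point x, -y, -z); pixel columns grow to the right and rows downward; lengths in m; the calibration is good to about 2 mm. A picture is of the moment at which its call begins: read the wrist's pose just before it. calibration takes no time and is no camera call.
A pose or a line that the arm cannot do raises robot.PlanningError and nothing moves.
- workorder.close_job(): hands the job in; it is judged then, once.
Trained networks look in the newest picture that a camera, given by its name, has taken for a name from the list of things; names that differ only in an ending like _2 or _b are one class to them, and where a whole thing is asked for, a point or a joint stands for the part that bears it (a point fixed in the world has none). Each returns a list of dicts, best first, with "p" (0 to 1); they miss things now and then, are a little off and sometimes report something else, mostly with a low value. They report only what shows in the picture. A call takes as long as a camera call. They do not tell look-alikes from the thing itself.
- recognise(label, camera): "rect" ([centre column, centre row, width, height] in pixels, round what is visible of it).
Readings, each from a call of its own:
- robot.current_time_s(): time.
- robot.current_joint_positions(): joint angles.
- robot.current_dq(): joint speeds.
- robot.current_joint_torque(): joint torques, N m.
- robot.current_tool_pos(): TCP position.
- robot.current_eef_rot(): TCP orientation.
- robot.current_contact_force(): force on the tool from outside, world axes, zero at the start.
- robot.current_torque(): the same for the moment, N m.
- robot.current_finger_gap(): opening from 0.0 (shut) to 1.0 (fully open).
- robot.current_gripper_force(): force on a finger pad.
Only numpy, scipy, OpenCV 4.12 (cv2) and the standard library are available. Lean on these libraries where they do the work, as an engineer would, in place of code of your own. Each camera call takes 0.05 s, during which the arm holds its last target. There are 200 camera calls.

## Working session

There is one attempt and no reset: what is moved stays moved. The work goes in short steps, each a Python script; the robot and the scene stay as the last script left them, time stands still between calls to the robot, and variables do not carry over. Pictures are saved under pics/ and viewed, at most 10 in all, crops included, and the job is handed in when it is done.

```bash
mkdir -p pics; cat > h.py <<'E'
import numpy as np, cv2
from station import robot, fingers, vision, workorder, recognise
from scipy.spatial.transform import Rotation as R
def cal(n):
    c=vision.calibration(n); return c
def cam(n):
    """returns K,dist,Twc(world->cam)"""
    c=vision.calibration(n); K=np.array(c["mtx"])
    if "extrinsics" in c: T=np.array(c["extrinsics"])
    else:
        P=np.eye(4);P[:3,3]=robot.current_tool_pos();P[:3,:3]=R.from_euler('xyz',robot.current_eef_rot(),degrees=True).as_matrix()
        T=np.linalg.inv(P@np.array(c["T_tool_cam"]))
    d=None
    for k in c:
        if 'dist' in k: d=np.array(c[k],float)
    return K,d,T
def px2w(cm,px,z):
    K,d,T=cm
    u=cv2.undistortPoints(np.array([[px]],float),K,d)[0,0]
    Rm=T[:3,:3];o=-Rm.T@T[:3,3];r=Rm.T@np.array([u[0],-u[1],-1.])
    return o+r*(z-o[2])/r[2]
def w2px(cm,p):
    K,d,T=cm
    q=T[:3,:3]@np.array(p)+T[:3,3];q=q*[1,-1,-1]
    return cv2.projectPoints(q.reshape(1,3),np.zeros(3),np.zeros(3),K,d)[0][0,0]
def save(n,f,im=None,crop=None,s=1):
    im=vision.grab_frame(n) if im is None else im
    if crop: im=im[crop[1]:crop[3],crop[0]:crop[2]]
    cv2.imwrite('pics/'+f,cv2.resize(im,None,fx=s,fy=s,interpolation=cv2.INTER_CUBIC)[:,:,::-1])
E
python3 - <<'E'
from h import *
np.set_printoptions(precision=4,suppress=True)
a=vision.grab_frame("scene");b=vision.grab_frame("top")
save(0,"scene.png",a,s=1.5);save(0,"top.png",b,s=1.5)
for n in ["scene","top"]:
    print(n,vision.calibration(n))
    for l in ["analyser","cover","cover_grip","cassette_mid","large_cap","short_cassette_mid","bottle_mid","tube_rack"]:
        print(l,[(np.round(x["rect"],1).tolist(),round(x["p"],2)) for x in recognise(l,n)])
print(vision.calibration("wrist"))
print(robot.current_tool_pos(),robot.current_eef_rot(),robot.current_time_s())
E
```

```text
scene {'mtx': array([[350.3504,   0.    , 260.1926],
       [  0.    , 350.3504, 188.1683],
       [  0.    ,   0.    ,   1.    ]]), 'extrinsics': array([[ 0.3927,  0.9197,  0.0019, -0.2005],
       [-0.7708,  0.328 ,  0.5461,  0.3628],
       [ 0.5016, -0.2159,  0.8377, -1.2267],
       [ 0.    ,  0.    ,  0.    ,  1.    ]])}
analyser [([270.4, 246.7, 152.5, 175.8], 0.72)]
cover [([248.8, 203.0, 122.7, 93.0], 0.65)]
cover_grip [([252.2, 205.2, 123.5, 95.4], 0.77)]
cassette_mid [([352.5, 110.3, 33.3, 28.5], 0.81), ([391.1, 223.8, 42.1, 34.3], 0.58), ([366.6, 186.4, 35.0, 29.5], 0.57)]
large_cap [([367.9, 183.9, 41.9, 26.4], 0.73), ([352.5, 110.2, 32.0, 31.7], 0.73), ([391.4, 222.0, 45.8, 32.6], 0.67), ([252.1, 204.1, 128.0, 95.1], 0.31)]
short_cassette_mid [([375.4, 140.4, 24.4, 21.9], 0.92), ([366.5, 184.2, 37.0, 32.7], 0.74)]
bottle_mid [([326.0, 149.9, 15.7, 19.9], 0.68)]
tube_rack [([94.7, 216.3, 62.2, 39.5], 0.97), ([251.8, 202.4, 126.4, 92.1], 0.5)]
top {'mtx': array([[413.6189,   0.    , 254.2187],
       [  0.    , 413.6189, 195.2021],
       [  0.    ,   0.    ,   1.    ]]),
[... 445 characters left out ...]
.3, 36.2, 19.7], 0.73), ([124.7, 270.6, 34.6, 19.5], 0.71), ([171.6, 148.1, 34.7, 14.6], 0.65), ([274.1, 190.3, 95.8, 73.8], 0.38)]
short_cassette_mid [([132.2, 224.6, 25.7, 13.2], 0.76), ([392.9, 242.9, 51.4, 25.0], 0.43)]
bottle_mid [([180.6, 232.0, 15.4, 12.6], 0.58)]
tube_rack [([394.3, 242.9, 50.4, 21.0], 0.83)]
{'mtx': array([[303.8065,   0.    , 257.6706],
       [  0.    , 303.8065, 189.8988],
       [  0.    ,   0.    ,   1.    ]]), 'T_tool_cam': array([[ 0.0011,  0.9503,  0.3114,  0.081 ],
       [ 1.    , -0.0009, -0.0008, -0.0009],
       [-0.0004,  0.3114, -0.9503, -0.1254],
       [ 0.    ,  0.    ,  0.    ,  1.    ]])}
[ 0.1703 -0.523   0.2483] [179.9972  -0.0002  18.0417] 0.9
```

View pics/scene.png

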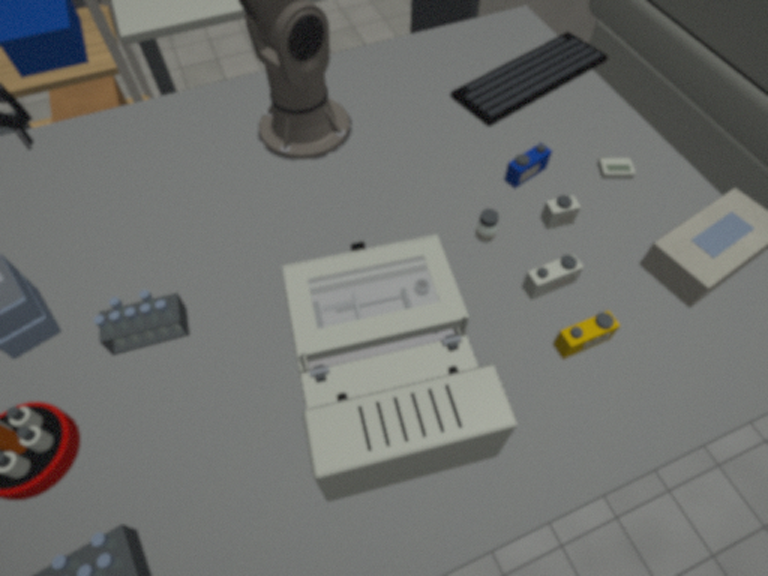

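View pics/top.png

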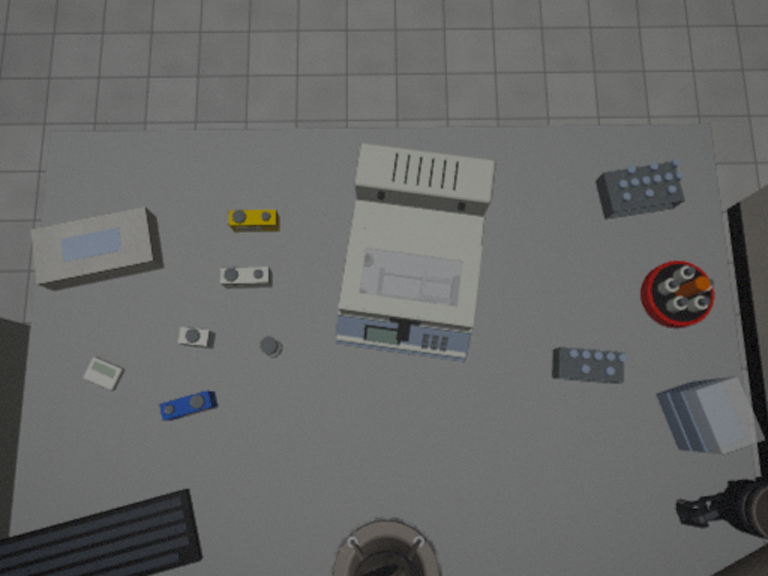

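The scene shows three long cassettes: blue (top view 125,271 px), white (163,184) and yellow (169,146). There is also a short white one at (130,225). The long white two-cap cassette at (163,184) fits the description, and its large cap is on the image left (+y world). The analyser is in the middle, with the cover tab at about (268,219) in the top view.

```bash
python3 - <<'E'
from h import *
np.set_printoptions(precision=4,suppress=True)
c=cam("top")
f=lambda x,y,z:px2w(c,(x/1.5,y/1.5),z)
print("cam",-c[2][:3,:3].T@c[2][:3,3])
print("housing RL,RR",f(362,145,.16),f(494,160,.16))
print("tab",f(403,329,.112))
print("cover front corners",f(340,312,.1),f(470,326,.1))
print("cap large, small",f(232,275,.062),f(259,274,.062))
print("cassette",f(245,275,.04))
s=vision.grab_frame("scene"); t=vision.grab_frame("top")
a=cv2.resize(s[150:230,330:430],None,fx=4,fy=4,interpolation=3)
b=cv2.resize(t[90:250,210:350],None,fx=3.6,fy=3.6,interpolation=3)
o=np.zeros((580,800,3),np.uint8);o[:320,:400]=a[:,:400];o[:576,296+0:800]=0
o=np.zeros((580,800,3),np.uint8);o[:240,:280]=cv2.resize(t[160:220,130:200],(280,240),interpolation=3);o[250:570,:280]=a[:,60:340];o[:576,290:794]=b
save(0,"crop.png",o)
E
```

```text
cam [0.2981 0.0043 1.3032]
housing RL,RR [0.8282 0.0373 0.16  ] [ 0.7931 -0.2218  0.16  ]
tab [ 0.4675 -0.0381  0.112 ]
cover front corners [0.5045 0.0847 0.1   ] [ 0.4734 -0.1697  0.1   ]
cap large, small [0.5911 0.3091 0.062 ] [0.5924 0.2537 0.062 ]
cassette [0.5959 0.2873 0.04  ]
```

View pics/crop.png

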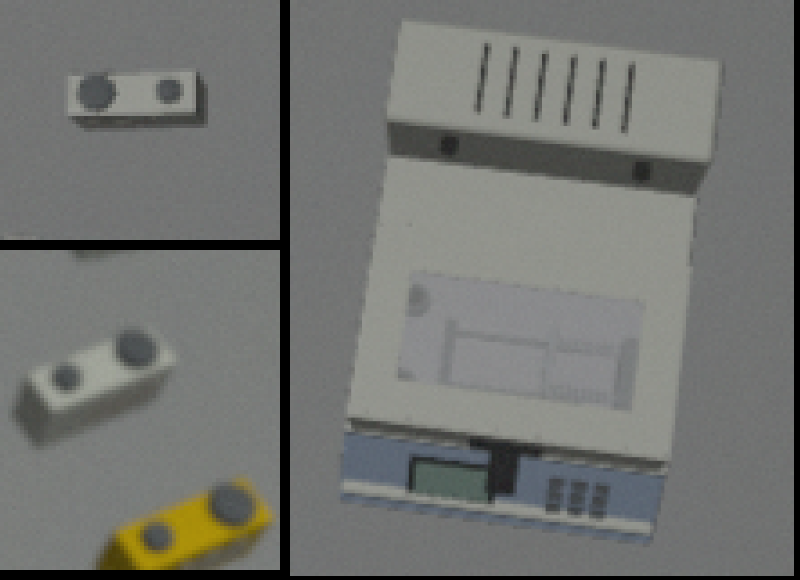

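The crop confirms the target: long, white, two caps, large cap towards +y. Next I fit the analyser pose from its corners and go above the tab for a closer look.

```bash
cat >> h.py <<'E'
from scipy.optimize import least_squares
def a2w(q,p):
    c,s=np.cos(q[2]),np.sin(q[2]); return np.array([q[0]+c*p[0]-s*p[1],q[1]+s*p[0]+c*p[1],p[2]])
def fit(obs,q0):
    """obs: list of (cam, px, analyser point)"""
    return least_squares(lambda q:np.concatenate([w2px(c,a2w(q,p))-u for c,u,p in obs]),q0,loss='soft_l1',x_scale=[.1,.1,.1])
E
python3 - <<'E'
from h import *
np.set_printoptions(precision=4,suppress=True)
c=cam("top")
g=lambda x,y:np.array([210+(x-290)/3.6,90+y/3.6])
obs=[(c,g(402,21),(.26,.135,.16)),(c,g(720,62),(.26,-.135,.16)),(c,g(712,165),(.168,-.135,.16)),(c,g(387,122),(.168,.135,.16)),(c,g(503,495),(-.116,0,.116))]
r=fit(obs,[.553,-.059,-.127]);q=r.x;print(q,np.degrees(q[2]),r.fun.reshape(-1,2))
y=np.degrees(q[2])
p=a2w(q,(-.102-.02,0,.29))
for yaw in (y-90,y+90,y,y+180):
    print(yaw,robot.inverse_kinematics(p,[180,0,yaw]))
    e=a2w(q,(.137,0,.277)); print(robot.inverse_kinematics(e,[180,0,yaw]),robot.inverse_kinematics(e+[0,0,.06],[180,0,yaw]))
E
```

```text
[ 0.5561 -0.0553 -0.1479] -8.476680719620957 [[-0.6802 -0.7019]
 [ 1.6806 -0.6679]
 [ 0.8002  0.1594]
 [-0.9544  0.3246]
 [-0.2405  0.6315]]
-98.47668071962096 [ 58.4742   9.1375 -62.3429  96.7064   8.2346  79.1342 166.3939]
[ 30.0429  46.9438 -61.9228  53.651   40.5425  97.3343 155.8002] [ 26.6278  45.9988 -61.9141  44.5362  41.0558 104.9306 158.3301]
81.52331928037904 [ 39.2322   5.5257 -39.3846  97.1625   3.5737  78.583   -9.2065]
[ 19.9266  39.1079 -32.3526  54.2601  19.7321  91.1876 -14.3   ] [ 17.8076  39.2163 -31.866   45.1546  19.7832  99.535  -12.9753]
-8.476680719620957 [ 34.0974   5.0197 -33.691   97.3076   2.8388  78.5262 -98.5339]
[  14.8082   37.3404  -20.7628   54.5797   12.4168   89.9195 -100.46  ] [  13.9292   37.8363  -21.7147   45.4331   13.2668   98.5234 -100.0055]
171.52331928037904 [ 41.8916   5.8337 -42.3757  97.0908   4.0071  78.62    80.3954]
[ 23.9555  41.245  -42.4882  54.0129  26.4762  92.7763  72.3056] [ 21.36    41.0971 -42.2083  44.9023  26.7321 100.9576  73.9985]
```

```bash
python3 - <<'E'
from h import *
np.set_printoptions(precision=4,suppress=True)
q=np.array([.5561,-.0553,-.140]);y=np.degrees(q[2])
p=a2w(q,(-.13,0,.34))
robot.move_to(p,[180,0,y+180])
c=cam("wrist");im=vision.grab_frame("wrist");save(0,"w1.png",im,s=1.5)
np.savez("w1.npz",K=c[0],T=c[2])
for n,u in dict(tabtipL=(-.116,.012,.118),tabtipR=(-.116,-.012,.118),grip=(-.102,0,.118),endwall=(0,.055,.08)).items(): print(n,w2px(c,a2w(q,u))*1.5)
print(recognise("cover_grip","wrist"))
print(robot.current_joint_positions(),robot.current_time_s(),robot.current_tool_pos())
E
```

```text
tabtipL [401.8505 260.0843]
tabtipR [371.3811 260.1243]
grip [386.6412 277.0926]
endwall [444.9647 368.2592]
[{'rect': [262.6, 253.6, 228.2, 158.5], 'p': 0.96}]
[ 42.9641   3.5331 -42.0725  92.0879   2.3698  85.3209  82.5841] 3.1083 [ 0.4274 -0.0383  0.3398]
```

View pics/w1.png

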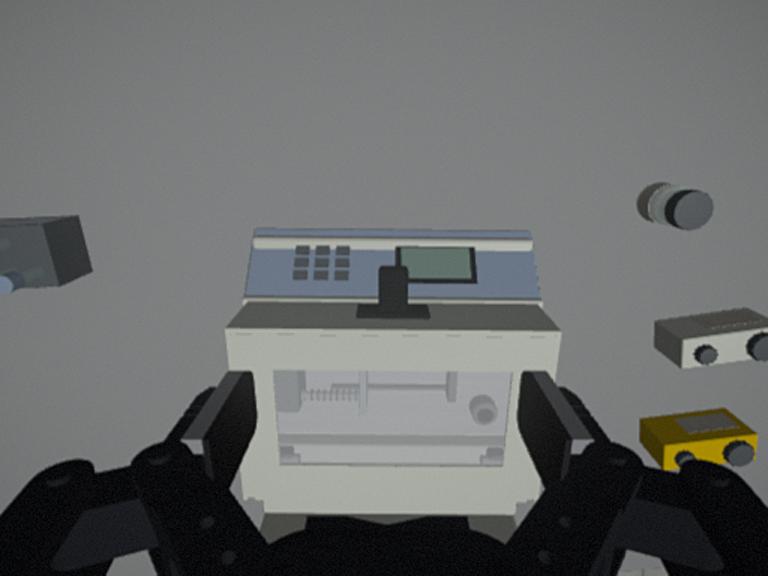

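The wrist picture shows the tab tip at (380–408, 266) and the cover's top front edge from (229,331) to (559,329), with the lane visible through the window. The prediction is about 5 mm off, so I refit and then grasp.

```bash
python3 - <<'E'
from h import *
np.set_printoptions(precision=4,suppress=True)
d=np.load("w1.npz");c=(d["K"],None,d["T"])
g=lambda x,y:np.array([x/1.5,y/1.5])
for zt in (.145,.15):
    obs=[(c,g(380,266.5),(-.116,-.012,.118)),(c,g(408,266.5),(-.116,.012,.118)),(c,g(229,331),(-.076,-.128,zt)),(c,g(559,329),(-.076,.128,zt))]
    r=fit(obs,[.553,-.059,-.127]);q=r.x;print(zt,q,np.degrees(q[2]),r.fun.reshape(-1,2)*1.5)
    for n,u in dict(endwallL=(.03,.055,.08),endR=(-.03,.055,.08),bottomR=(-.076,.128,.085),baseF=(-.14,.135,.04),cornerback=(.086,.128,zt)).items(): print(n,w2px(c,a2w(q,u))*1.5)
# where does px2w put tab width
a,b=[px2w(c,g(*u),.118) for u in((380,266),(408,266))];print(np.linalg.norm(a-b))
E
```

```text
0.145 [ 0.5637 -0.0501 -0.1354] -7.7568529238574 [[-1.2948  2.0149]
 [ 0.9969  1.8412]
 [-2.117  -1.4925]
 [ 3.2935 -1.2989]]
endwallL [450.111  401.9166]
endR [452.5104 345.7355]
bottomR [537.5602 300.6611]
baseF [536.554  220.0046]
cornerback [541.201  498.6695]
0.15 [ 0.5625 -0.0498 -0.135 ] -7.73230915980681 [[-1.2055  0.5299]
 [ 1.1182  0.3434]
 [-4.3771 -0.2436]
 [ 6.0586 -0.209 ]]
endwallL [450.3108 400.7933]
endR [452.6936 344.5113]
bottomR [537.8151 299.3022]
baseF [536.7653 218.6402]
cornerback [543.4156 501.8622]
0.022146385651170233
```

```bash
cat >> h.py <<'E'
Q=np.array([.5635,-.0500,-.1352]);Y=np.degrees(Q[2])
def cpos(th,rx=-.195,rz=.023,q=Q):
    x=rx*np.cos(th)+rz*np.sin(th); z=-rx*np.sin(th)+rz*np.cos(th)
    return a2w(q,(.09+x,0,.09+z-.002))
E
python3 - <<'E'
from h import *
np.set_printoptions(precision=3,suppress=True)
p=cpos(0)
fingers.gripper_to(.6,force=30)
robot.line_to(p+[0,0,.06],[180,0,Y+180],velocity=.25)
print("touch",robot.line_to(p,velocity=.1,f_stop=8),robot.current_tool_pos(),p)
fingers.gripper_to(0)
print("gap",robot.current_finger_gap(),robot.current_gripper_force(),robot.current_contact_force())
for th in np.linspace(0,.6,6)[1:]:
    robot.line_to(cpos(th),velocity=.12)
    print(th,robot.current_contact_force(),robot.current_finger_gap(),robot.current_time_s())
save("scene","s2.png",s=1.5)
E
```

```text
touch False [ 0.46  -0.036  0.112] [ 0.459 -0.036  0.111]
gap 0.27457912789106176 29.89476442337036 [-1.781 -3.403  5.145]
0.12 [ 1.264 -4.735 -3.078] 0.2746250758075953 5.8333
0.24 [-0.046 -5.889 -3.037] 0.27574726355939 6.1833
0.36 [-1.322 -5.163 -2.463] 0.27438241808855496 6.5333
0.48 [-1.976 -4.732 -1.252] 0.27665273317336575 6.8833
0.6 [-1.952 -4.917 -1.035] 0.27565967120340545 7.2333
```

View pics/s2.png

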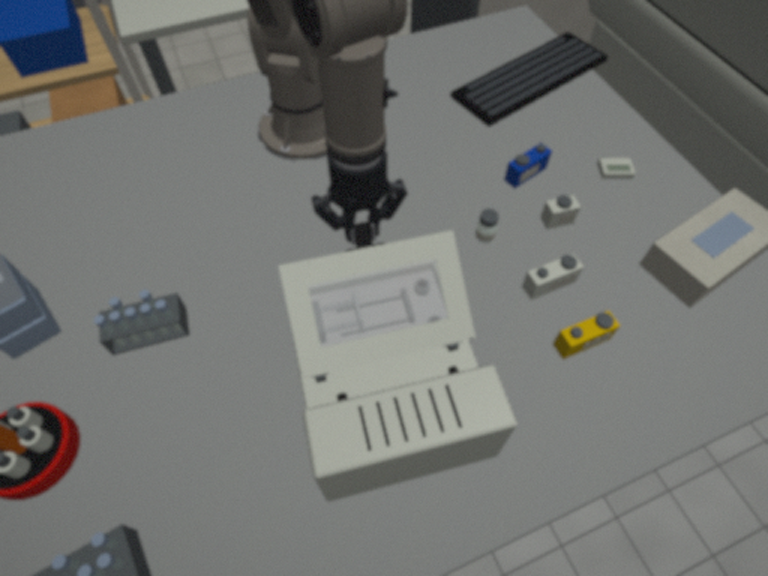

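The cover is held and rising. I carry on to the stop.

```bash
python3 - <<'E'
from h import *
np.set_printoptions(precision=3,suppress=True)
for th in np.linspace(.6,1.68,10)[1:]:
    s=robot.line_to(cpos(th),velocity=.13 if th<1.5 else .06,f_stop=15)
    print(round(th,2),s,robot.current_contact_force(),robot.current_finger_gap())
    if s: break
print(robot.current_tool_pos(),cpos(1.7))
fingers.gripper_to(.65)
robot.line_to(np.array(robot.current_tool_pos())+[0,0,.075],velocity=.2)
p=a2w(Q,(-.02,.03,.38))
robot.line_to(p,velocity=.3)
c=cam("wrist");im=vision.grab_frame("wrist");save(0,"w3.png",im,s=1.5)
np.savez("w3.npz",K=c[0],T=c[2])
save("scene","s3.png",s=1)
print(robot.current_joint_positions(),robot.current_time_s())
for n,u in dict(endL=(.03,.055,.08),endR=(-.03,.055,.08),plT=(.028,-.023,.106),plB=(-.028,-.023,.106),railF=(-.023,.055,.066),railB=(.023,.055,.066)).items(): print(n,w2px(c,a2w(Q,u))*1.5)
E
```

```text
0.72 False [-3.206 -5.377 -0.329] 0.2730327379424762
0.84 False [-3.549 -5.91   1.11 ] 0.27618486814708754
0.96 False [-3.237 -6.038  0.586] 0.2766669223711833
1.08 False [-2.049 -7.255  0.706] 0.27454720922363357
1.2 False [-1.86  -7.849  1.355] 0.2766436895235806
1.32 False [-2.077 -8.36   1.005] 0.27110538306172594
1.44 False [-0.891 -8.4    0.728] 0.27164574326177954
1.56 False [-1.973 -8.261  0.586] 0.27287556987087513
1.68 False [-2.048 -9.239  0.513] 0.2740279524569861
[ 0.696 -0.074  0.278] [ 0.7   -0.069  0.278]
[ 27.964  20.414 -41.058  69.604  13.255  94.708  71.956] 12.4333
endL [412.539 275.445]
endR [413.665 213.85 ]
plT [329.071 281.564]
plB [326.567 220.906]
railF [412.739 218.738]
railB [411.926 264.65 ]
```

View pics/w3.png

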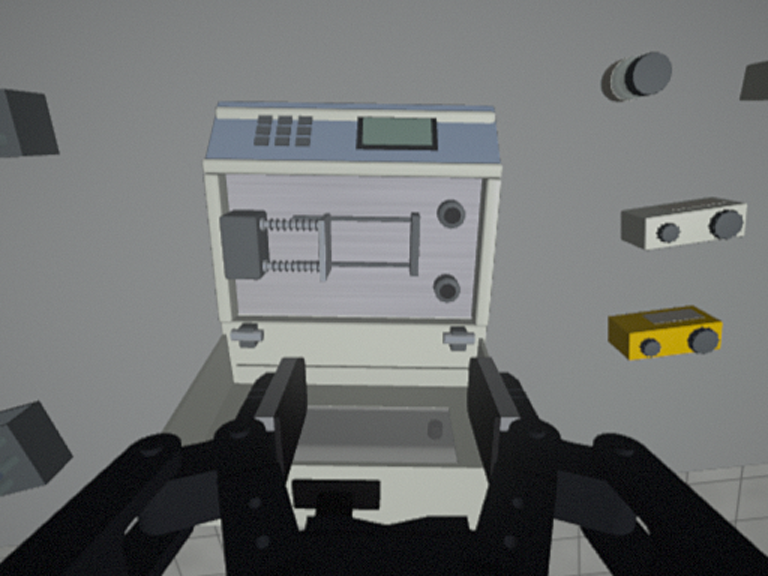

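View pics/s3.png

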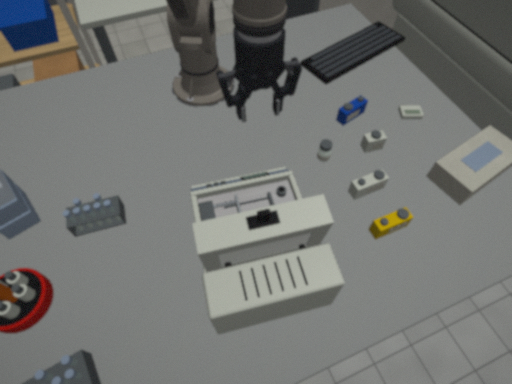

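The cover rests open on its stop. The lane sits where predicted: end-wall face at column 412, rows 212–275, within about 1 mm. Next I locate the cassette (caps at 727,224 and 667,232) and look at it from above.

```bash
python3 - <<'E'
from h import *
np.set_printoptions(precision=4,suppress=True)
d=np.load("w3.npz");c=(d["K"],None,d["T"])
L=px2w(c,(727/1.5,224/1.5),.062);S=px2w(c,(667/1.5,232/1.5),.062)
print(L,S,np.linalg.norm(L-S))
v=(S-L)[:2];psi=np.degrees(np.arctan2(v[1],v[0]))-90  # cassette +y = L->S
m=(L+S)/2;print("mid",m,"psi",psi)
for al in (90,-90):
    k=None
    yp=(psi+al+180)%360-180; yl=(Y+al+180)%360-180
    a=robot.inverse_kinematics([m[0],m[1],.033],[180,0,yp]);b=robot.inverse_kinematics(a2w(Q,(0,.005,.093)),[180,0,yl])
    print(al,yp,yl);print(a);print(b)
E
```

```text
[0.5953 0.3114 0.062 ] [0.5955 0.2538 0.062 ] 0.05760694648598934
mid [0.5954 0.2826 0.062 ] psi -179.83114360447118
90 -89.83114360447118 82.2536106098313
[  1.0803  50.4845 -48.7015  81.0453  39.3129  66.1778 127.032 ]
[ 19.0921  29.138  -22.4489  95.4345  12.6725  57.9462 -15.3031]
-90 90.16885639552879 -97.74638939016873
[-12.1537  43.0845 -23.9419  81.658   18.823   59.2204 -39.847 ]
[ 37.5582  37.1493 -51.1734  94.7244  31.652   63.7056 149.814 ]
```

```bash
python3 - <<'E'
from h import *
np.set_printoptions(precision=4,suppress=True)
robot.line_to(a2w(Q,(-.05,.06,.38)),velocity=.3)
robot.move_to([.5955,.2834,.20],[180,0,-90])
c=cam("wrist");im=vision.grab_frame("wrist")
save(0,"w4.png",im,s=1.5)
np.savez("w4.npz",K=c[0],T=c[2])
for p in ((.5953,.3114,.062),(.5955,.254,.062)): print(w2px(c,p)*1.5)
print(robot.current_time_s())
E
```

```text
[390.5726 318.8862]
[390.2253 227.7698]
14.025
```

View pics/w4.png

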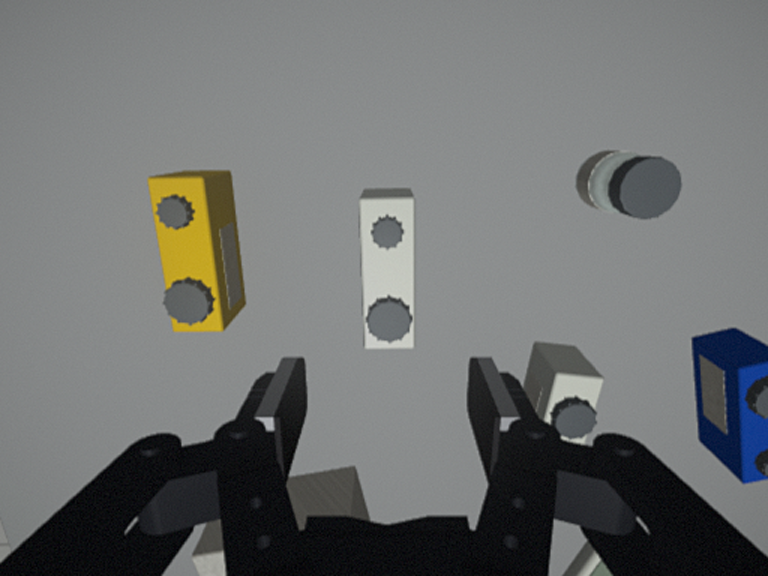

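The white cassette's top face runs from (360,198)/(414,198) to (365,348)/(414,348), with the large cap at (389,319). The neighbours are clear of the fingers. Now I measure it and pick it up.

```bash
python3 - <<'E'
from h import *
np.set_printoptions(precision=4,suppress=True)
d=np.load("w4.npz");c=(d["K"],None,d["T"])
P=[px2w(c,(u/1.5,v/1.5),.052) for u,v in((360,198),(414,198),(414,348),(365,348))]
S=(P[0]+P[1])/2;L=(P[2]+P[3])/2;v=(S-L)[:2]
psi=np.degrees(np.arctan2(v[1],v[0]))-90;m=(S+L)/2
lc=px2w(c,(389.5/1.5,319/1.5),.062);sc=px2w(c,(388/1.5,231.5/1.5),.062)
w=(sc-lc)[:2];psi2=np.degrees(np.arctan2(w[1],w[0]))-90
print("len",np.linalg.norm(v),"wid",np.linalg.norm(P[0]-P[1]),"mid",m,"psi",psi,psi2,"mid from large cap",lc[:2]+.026*w/np.linalg.norm(w))
psi=(psi+psi2)/2
m=np.array([m[0],m[1],.033]);rp=[180,0,psi+90]
print(rp)
robot.line_to(m+[0,0,.05],rp,velocity=.2)
print(robot.line_to(m,velocity=.12,f_stop=8))
fingers.gripper_to(0,force=45)
print("gap",robot.current_finger_gap()*.085,robot.current_gripper_force(),robot.current_tool_pos())
robot.line_to(m+[0,0,.003],velocity=.05); print(robot.current_contact_force())
robot.line_to(m+[0,0,.20],velocity=.25)
print(robot.current_finger_gap()*.085,robot.current_contact_force())
# approach lane
p=a2w(Q,(0,.045,.24))
robot.move_to(p,[180,0,Y+90])
im=vision.grab_frame("wrist");c=cam("wrist");np.savez("w5.npz",K=c[0],T=c[2],psi=psi,m=m)
save(0,"w5.png",im,s=1.5)
print(robot.current_finger_gap()*.085,robot.current_time_s(),robot.current_tool_pos())
E
```

```text
len 0.09822272374564105 wid 0.03209903906561734 mid [0.5966 0.2871 0.052 ] psi -179.17783228684658 -179.1337089642695 mid from large cap [0.5964 0.2855]
[180, 0, np.float64(-89.15577062555803)]
False
gap 0.033599999566228 46.13248407840729 [0.5973 0.288  0.0345]
[-0.5883 -0.2587 -1.3434]
0.03315751787862228 [-0.5717  0.3577 -1.6439]
0.033457722461919887 18.725 [ 0.5693 -0.0041  0.2388]
```

View pics/w5.png

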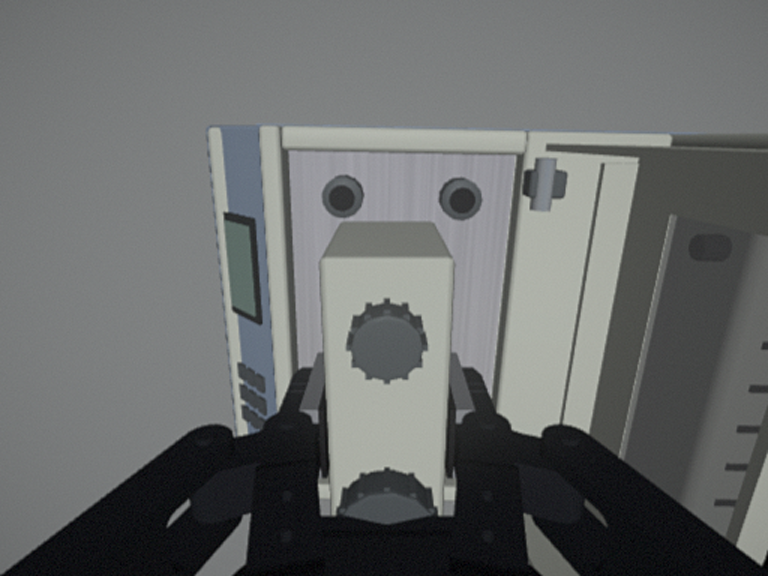

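The cassette is held upright with the small cap towards the end-wall side. I check where its end is and the basin registration before inserting.

```bash
python3 - <<'E'
from h import *
np.set_printoptions(precision=4,suppress=True)
d=np.load("w5.npz");c=(d["K"],None,d["T"])
def w2a(p):
    dx,dy=p[0]-Q[0],p[1]-Q[1];cc,s=np.cos(Q[2]),np.sin(Q[2]);return np.array([cc*dx+s*dy,-s*dx+cc*dy,p[2]])
t=np.array(robot.current_tool_pos());print("tcp a",w2a(t),robot.current_eef_rot(),Y+90)
for u in((321,259),(453,259)): print("top end corner",w2a(px2w(c,(u[0]/1.5,u[1]/1.5),t[2]+.0175)))
for u in((338,223),(436,223)): print("bottom end corner",w2a(px2w(c,(u[0]/1.5,u[1]/1.5),t[2]-.0345)))
for n,u in dict(b1=(-.065,.121,.085),b2=(.08,.121,.085),out=(-.065,.135,.085),pot=(0,.093,.078),hinge=(.09,.1,.09)).items(): print(n,w2px(c,a2w(Q,u))*1.5)
E
```

```text
tcp a [-0.0004  0.0463  0.2388] [-179.8719   -0.0216   82.3941] 82.25361060983127
top end corner [-0.0159  0.0987  0.2563]
top end corner [0.0165 0.0988 0.2563]
bottom end corner [-0.0171  0.098   0.2043]
bottom end corner [0.0176 0.0982 0.2043]
b1 [276.2821 146.7802]
b2 [523.3537 147.7182]
out [274.5439 121.4559]
pot [386.84   194.0435]
hinge [539.2364 185.1169]
```

```bash
python3 - <<'E'
from h import *
np.set_printoptions(precision=4,suppress=True)
def w2a(p):
    dx,dy=p[0]-Q[0],p[1]-Q[1];cc,s=np.cos(Q[2]),np.sin(Q[2]);return np.array([cc*dx+s*dy,-s*dx+cc*dy,p[2]])
r=[180,0,Y+90]
robot.line_to(a2w(Q,(.0005,.042,.16)),r,velocity=.2)
print(robot.line_to(a2w(Q,(.0005,.040,.119)),velocity=.12,f_stop=6))
f0=np.array(robot.current_contact_force());print(w2a(robot.current_tool_pos()),f0)
e=np.array([-np.sin(Q[2]),np.cos(Q[2]),0])
for y in (.030,.026,.023,.020,.015,.010,.005,.0005):
    s=robot.line_to(a2w(Q,(.0005,y,.119)),velocity=.06,f_stop=20)
    f=np.array(robot.current_contact_force())-f0
    print(y,s,w2a(robot.current_tool_pos()),"fy %.2f"%(f@e),f)
im=vision.grab_frame("wrist");c=cam("wrist");np.savez("w6.npz",K=c[0],T=c[2])
save(0,"w6.png",im,s=1.5);print(robot.current_time_s())
E
```

```text
False
[0.0011 0.0399 0.1198] [-0.1035  0.5174 -1.1345]
0.03 False [0.0009 0.0288 0.1199] fy -0.56 [-0.0206 -0.5581  0.0741]
0.026 False [0.0005 0.0256 0.1191] fy -0.70 [ 0.3525 -0.7533  0.1453]
0.023 False [0.0005 0.0227 0.119 ] fy -0.10 [ 0.738  -0.2052 -0.0538]
0.02 False [0.0006 0.0212 0.1189] fy 3.09 [0.8545 3.0068 0.1128]
0.015 False [0.0005 0.0155 0.1189] fy 3.32 [ 0.9892  3.2167 -1.6323]
0.01 False [0.0005 0.0106 0.1189] fy 3.29 [ 0.4295  3.2614 -1.3207]
0.005 False [0.0004 0.0058 0.1189] fy 4.46 [ 1.6204  4.2839 -0.4527]
0.0005 False [0.0004 0.0015 0.1189] fy 4.66 [ 0.8641  4.5899 -1.675 ]
21.8833
```

View pics/w6.png

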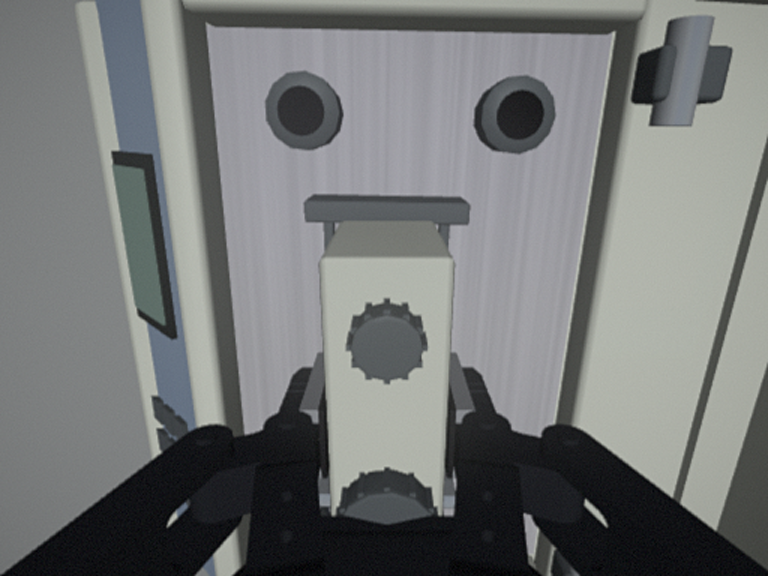

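The cassette is centred between the rails (325–333 and 440–448), but its end is still roughly level with the wall's inner edge (row 222). Plate contact came at TCP y≈22.5 mm, so I press about 4 mm further and then lower.

```bash
python3 - <<'E'
from h import *
np.set_printoptions(precision=4,suppress=True)
def w2a(p):
    dx,dy=p[0]-Q[0],p[1]-Q[1];cc,s=np.cos(Q[2]),np.sin(Q[2]);return np.array([cc*dx+s*dy,-s*dx+cc*dy,p[2]])
robot.line_to(a2w(Q,(.0005,-.0045,.119)),velocity=.05,f_stop=20)
print(w2a(robot.current_tool_pos()),robot.current_contact_force())
s=0
for z in (.110,.102,.098,.095,.0935):
    s=robot.line_to(a2w(Q,(.0005,-.0045,z)),velocity=.04,f_stop=7)
    print(z,s,w2a(robot.current_tool_pos()),robot.current_contact_force())
    if s: break
c=cam("wrist");im=vision.grab_frame("wrist");np.savez("w7.npz",K=c[0],T=c[2]);save(0,"w7.png",im,s=1.5)
print(robot.current_time_s())
E
```

```text
[ 0.0003 -0.0031  0.1188] [ 1.5308  7.201  -0.747 ]
0.11 False [ 0.0011 -0.0027  0.1101] [ 1.4702  6.2401 -2.1585]
0.102 False [ 0.0013 -0.0027  0.1021] [ 3.0503  5.3691 -2.5694]
0.098 False [ 0.0014 -0.0028  0.0983] [ 2.5815  5.934  -1.4216]
0.095 False [ 0.0015 -0.0029  0.0955] [ 2.0902  6.87   -1.2054]
0.0935 False [ 0.0016 -0.0031  0.0945] [1.7181 6.0611 2.8517]
23.6583
```

It is seated on the floor. Now ease it to the end wall and release.

```bash
python3 - <<'E'
from h import *
np.set_printoptions(precision=4,suppress=True)
def w2a(p):
    dx,dy=p[0]-Q[0],p[1]-Q[1];cc,s=np.cos(Q[2]),np.sin(Q[2]);return np.array([cc*dx+s*dy,-s*dx+cc*dy,p[2]])
for y in (-.0025,-.0005,.0015):
    s=robot.line_to(a2w(Q,(.0005,y,.0936)),velocity=.03,f_stop=9)
    print(y,s,w2a(robot.current_tool_pos()),robot.current_contact_force())
    if s or robot.current_contact_force()[1]<1: break
fingers.gripper_to(.6)
print(robot.current_finger_gap(),robot.current_contact_force())
t=np.array(robot.current_tool_pos())
robot.line_to(t+[0,0,.06],velocity=.12)
robot.line_to(t+[0,0,.2],velocity=.3)
c=cam("wrist");im=vision.grab_frame("wrist");np.savez("w8.npz",K=c[0],T=c[2]);save(0,"w8.png",im,s=1.5)
print(robot.current_time_s())
for n,u in dict(eL=(-.017,.055,.112),eR=(.017,.055,.112),pL=(-.017,-.045,.112),pR=(.017,-.045,.112),LC=(0,-.021,.122)).items(): print(n,w2px(c,a2w(Q,u))*1.5)
E
```

```text
-0.0025 False [ 0.0016 -0.0015  0.0945] [1.868  6.0019 1.1269]
-0.0005 False [ 0.0017 -0.0009  0.0945] [2.254  3.3605 2.1034]
0.0015 False [ 0.0016 -0.0008  0.0945] [ 2.826  -1.5892  3.1741]
0.5984038161805513 [ 0.181   0.5001 -0.8399]
26.0333
eL [361.1367 180.0226]
eR [412.9039 180.0873]
pL [363.3719 320.9528]
pR [410.2621 321.0218]
LC [386.8558 294.3122]
```

View pics/w8.png

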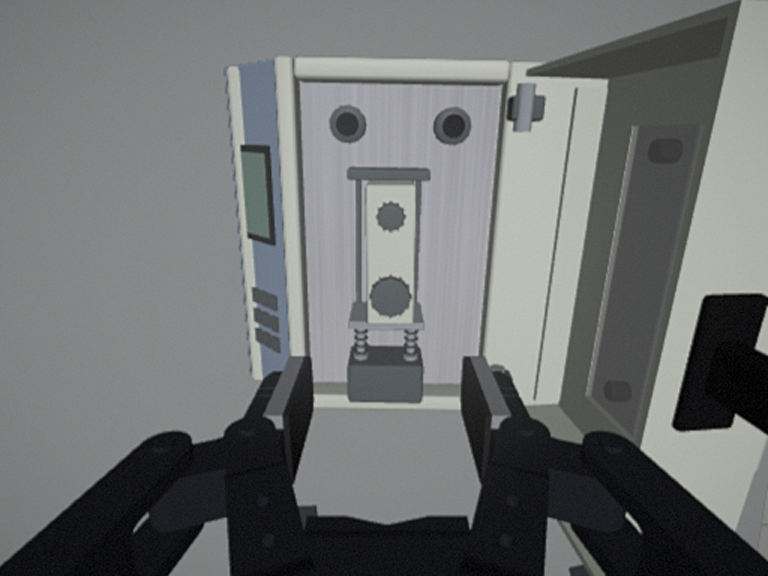

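The cassette lies flat in the lane, clamped against the end wall with the large cap at the plate. Next: close the cover.

```bash
cat >> h.py <<'E'
def cpos2(th):
    p=cpos(th); off=-.002-.003*(1-np.cos(th))
    return p+off*np.array([-np.sin(Q[2]),np.cos(Q[2]),0])
E
python3 - <<'E'
from h import *
np.set_printoptions(precision=3,suppress=True)
r=[180,0,Y+180]
robot.line_to(a2w(Q,(.0,0,.37)),velocity=.3)
robot.move_to(a2w(Q,(.03,0,.37)),r)
robot.line_to(cpos2(1.69)+[0,0,.08],r,velocity=.25)
print(robot.line_to(cpos2(1.69),velocity=.1,f_stop=6),robot.current_tool_pos(),cpos2(1.69))
fingers.gripper_to(0,force=30)
print("gap",robot.current_finger_gap(),robot.current_gripper_force(),robot.current_contact_force())
for th in np.linspace(1.69,1.0,7)[1:]:
    s=robot.line_to(cpos2(th),velocity=.10,f_stop=20)
    print(round(th,2),s,robot.current_contact_force(),robot.current_finger_gap())
    if s: break
save("scene","s9.png",s=1);print(robot.current_time_s())
E
```

```text
False [ 0.698 -0.074  0.28 ] [ 0.698 -0.074  0.279]
gap 0.27090539219341053 31.02941930294037 [-0.833 -1.483  3.712]
1.58 False [ 1.004 -2.438  3.523] 0.2679474816086872
1.46 False [ 1.062 -3.008  6.566] 0.2742362249591763
1.34 False [ 0.356 -2.981  6.767] 0.27629747664183746
1.23 False [-2.208 -2.612  7.577] 0.2751653432752318
1.12 False [-3.215 -2.591  7.685] 0.27692610317567806
1.0 False [-3.828 -1.849  7.169] 0.2757903007255016
31.9083
```

View pics/s9.png

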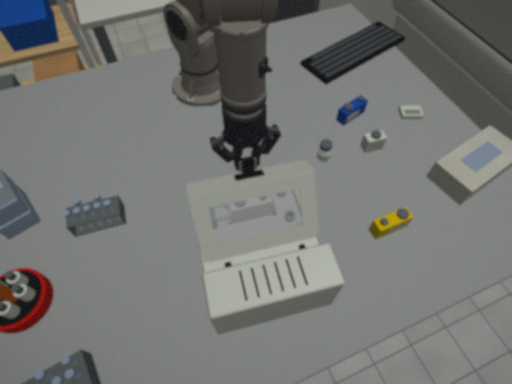

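The gripper holds the cover at about 1.0 rad, with the cassette visible in the lane through the window. I continue lowering gently.

```bash
python3 - <<'E'
from h import *
np.set_printoptions(precision=3,suppress=True)
for th in list(np.linspace(1.0,.1,9)[1:])+[.06,.03,.01,0,-.01,-.02]:
    s=robot.line_to(cpos2(th),velocity=.10 if th>.15 else .04,f_stop=20 if th>.15 else 8)
    f=robot.current_contact_force();print(round(th,3),s,f,robot.current_tool_pos(),robot.current_finger_gap())
    if s: break
print(robot.current_time_s())
E
```

```text
0.888 False [-3.967 -2.299  5.678] [ 0.547 -0.051  0.253] 0.2746855471817248
0.775 False [-4.333 -3.166  4.676] [ 0.529 -0.049  0.24 ] 0.27636037325792073
0.662 False [-2.892 -3.475  3.444] [ 0.513 -0.046  0.226] 0.27626086835388436
0.55 False [-4.193 -4.026  1.349] [ 0.499 -0.044  0.209] 0.27619580349508605
0.438 False [-3.475 -4.325  0.642] [ 0.487 -0.042  0.192] 0.2706593827278254
0.325 False [-2.886 -3.868  0.903] [ 0.477 -0.041  0.172] 0.272680685412242
0.213 False [-3.209 -4.089 -1.098] [ 0.469 -0.039  0.152] 0.27438501363216405
0.1 False [-4.168 -3.526  1.046] [ 0.463 -0.038  0.131] 0.2763073985094987
0.06 False [-4.37  -5.104  0.686] [ 0.461 -0.038  0.123] 0.2732527807426161
0.03 False [-3.682 -3.85   1.012] [ 0.46  -0.038  0.117] 0.2739091887172248
0.01 False [-4.258 -5.208  0.183] [ 0.46  -0.038  0.113] 0.27481839459715873
0 False [-3.784 -3.954  0.837] [ 0.459 -0.038  0.112] 0.27644093402828984
-0.01 False [-4.542 -3.467 -0.255] [ 0.459 -0.038  0.11 ] 0.27223052782668566
-0.02 False [-4.366 -4.304  0.31 ] [ 0.459 -0.038  0.108] 0.27353618432136606
36.825
```

```bash
python3 - <<'E'
from h import *
np.set_printoptions(precision=3,suppress=True)
for th in [-.03,-.04,-.05,-.06]:
    s=robot.line_to(cpos2(th),velocity=.03,f_stop=8)
    f=robot.current_contact_force();print(round(th,3),s,f,robot.current_tool_pos()[2])
    if s or f[2]>6: break
a=vision.grab_frame("scene");w=vision.grab_frame("wrist")
o=np.zeros((600,800,3),np.uint8);o[:300,:400]=cv2.resize(a[110:230,180:340],(400,300),interpolation=3);o[:300,400:]=cv2.resize(w,(400,300))
o[300:,:]=cv2.resize(w[150:300,156:356],(800,300),interpolation=3) 
save(0,"s10.png",o)
E
```

```text
-0.03 False [-5.444 -3.236  3.438] 0.10611556033602404
-0.04 False [-9.928 -2.405 18.808] 0.10593282212831041
```

View pics/s10.png

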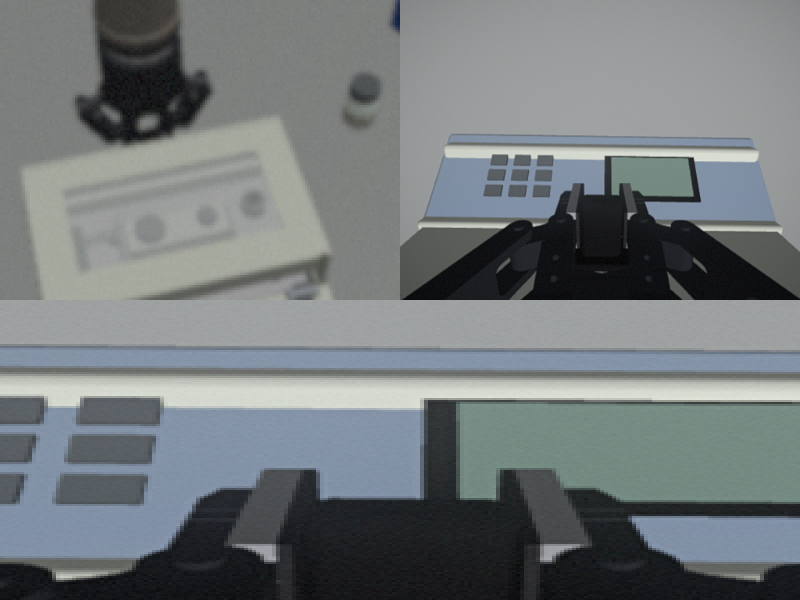

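The cover is down on firm contact (19 N at z = 0.106). I release, retreat and verify.

```bash
python3 - <<'E'
from h import *
np.set_printoptions(precision=3,suppress=True)
fingers.gripper_to(.6)
print(robot.current_contact_force(),robot.current_tool_pos())
t=np.array(robot.current_tool_pos())
robot.line_to(t+[0,0,.08],velocity=.1)
p=a2w(np.array([.5561,-.0553,-.140]),(-.13,0,.34))
robot.line_to(p,[180,0,np.degrees(-.14)+180],velocity=.25)
robot.pause(.5)
w=vision.grab_frame("wrist");t=vision.grab_frame("top")
o=np.zeros((384,800,3),np.uint8);o[:,:512]=w;o[:288,512:]=cv2.resize(t[100:244,120:264] if 0 else t[90:252,110:272],(288,288),interpolation=3)
save(0,"end.png",o)
a=cv2.imread("pics/w1.png")[:,:,::-1];a=cv2.resize(a,(512,384),interpolation=cv2.INTER_AREA)
# shift of cover front region vs. first picture
g=lambda i:cv2.cvtColor(np.ascontiguousarray(i[140:250,140:385]),cv2.COLOR_RGB2GRAY).astype(np.float32)
print(cv2.phaseCorrelate(g(a),g(w)),robot.current_tool_pos(),robot.current_time_s())
tp=lambda i,x:cv2.matchTemplate(cv2.cvtColor(w,6),cv2.cvtColor(np.ascontiguousarray(i[x]),6),5)
for n,x in dict(tab=np.s_[172:215,235:290],coverL=np.s_[210:235,145:200],coverR=np.s_[210:235,335:380],keys=np.s_[160:192,190:240]).items():
    m=tp(a,x);k=cv2.minMaxLoc(m);print(n,k[1],k[3][0]-x[1].start,k[3][1]-x[0].start)
E
```

```text
[-0.256 -1.279  0.497] [ 0.459 -0.037  0.103]
((-0.9983667260966911, 0.20937184386258423), 0.6463261878967285) [ 0.427 -0.037  0.34 ] 40.15
tab 0.9949497580528259 -1 0
coverL 0.9972999095916748 -1 0
coverR 0.985924482345581 -1 0
keys 0.9959143996238708 -1 0
```

View pics/end.png

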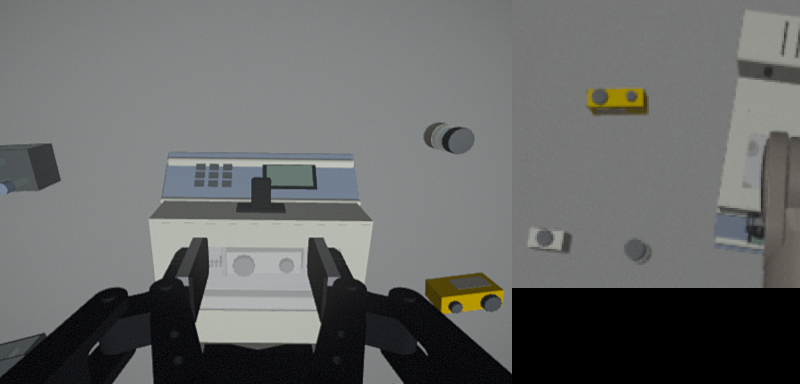

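The cover, tab and keypad match the first shut picture: all shift by the same pixel, so the cover is fully shut. The cassette shows in the lane through the window and the bystanders are untouched.

```bash
python3 -c "
from h import *
print(workorder.close_job())"
```

```text
the job is handed in; nothing more can be done
None
```

The job is handed in at about 40 s: the white two-cap cassette is clamped in the lane with its large cap at the plate, the cover is lowered and fully shut, and no bystander was touched; the hand-in returned no verdict.

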